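# Load the paint carrier and hold it up level

### The arm

A 7-joint arm with a two-finger parallel gripper is mounted at the origin on a cart in front of the work surface, level with it; the furniture and walls round the work are solid. World frame = base frame: x ahead of the robot, y to its left, z up, the work surface at z = 0. Lengths are in m, angles in rad, forces in N, time in s.
With the tool pointing down it reaches from about 0.4 to 0.85 m from the base axis. Payload 4.4 kg.
Tool frame: the origin (TCP) lies at the very end of the fingers, on their centre line; the grasp point (between the pads) lies 19 mm behind it (r.tcp_to_grasp is the distance from the TCP to the grasp point, in m); z points along the fingers, y is the line along which they close (so a half turn about z gives the same grasp; the last joint's range is limited). The gripper opens to 94 mm and grips with 3 to 60 N. Pads are 16 mm wide; open, the fingers measure 119 mm over their backs; the gripper's body (75 mm by 177 mm) begins 78 mm behind the grasp point.
Start: joints at [1.243, 0.628, 0.038, 1.517, -0.027, 0.996, -0.02], TCP at [0.168, -0.628, 0.205] pointing down, gripper open.
Joint ranges: [-3.06, 3.06], [-0.37, 2.12], [-1.25, 1.32], [0.18, 2.47], [-1.1, 4.24], [0.23, 1.98], [-2.94, 2.94]. Speed limits (rad/s): [2.57, 2.57, 3.14, 3.14, 3.14, 3.14, 3.14].

### API

Orientations are given as [roll, pitch, yaw] about the fixed x, y, z axes, in that order (R = Rz(yaw) Ry(pitch) Rx(roll)).
In Python, from cell import r, vision gives the robot as it stands.
- The arm moves only by the shell command python3 -m handwheel 'ROWS' [OPENING] [FORCE]. ROWS is JSON, a list of rows, each an object with "offset": the shift along the tool's x, y, z normalised to -1 to 1, where 1 is 300 mm, a list of three; "twist": the turn, a rotation vector about the tool's x, y, z normalised to -1 to 1, where 1 is 180 degrees, a list of three. In form: [{"offset": [tx, ty, tz], "twist": [rx, ry, rz]}, ...]. A call has exactly 5 rows; each row is the pose to reach, as a shift and turn from the pose commanded when the call began, along the tool's axes at that moment, turning the shorter way round; what a row does not reach only later rows make up. A row lasts 1/12 s, in which the tool goes at most 41.7 mm and 7.16 degrees, less where a joint would pass 70% of its speed; a pose out of reach is approached as far as the arm can. A call with a number of a shift or a turn outside -1 to 1 is refused whole. A call with a gripper value outside its range is refused whole. OPENING is the opening, from -1 (shut) to 1 (fully open), set as the call begins (- or left out, the last holds). The fingers move at their own pace and stop on an object; FORCE is the grip in N (left out, the last holds). Time passes only in rows, so rows that repeat a pose let the fingers close, or fill a call up. It gives the time, the measured TCP pose, the force, the opening and the grip force at its end, in the units of the state.
- r.read_state(): the state, without advancing time (a new reading comes with each control period).
- vision.snapshot(name): name is "scene" or "side" or "wrist"; returns (picture, depth): 384x512x3 uint8, red, green, blue; 384x512 float32, m along the optical axis (not along the pixel's ray), 0 where there is no reading.
- vision.camera_model(name): a dict with "vertical_fov" (degrees; the focal length in pixels is half the picture's height over the tangent of half this angle, whatever the lens; pixels are square), "cx", "cy" (the principal point, pixels), "rvec" (rotation vector, rad) and "tvec" (3), from world to camera coordinates, as OpenCV has them. Camera axes: x right, y down, z forward; pixel columns grow to the right and rows downward; lengths in m; the calibration is good to about 2 mm. A picture is of the moment at which its call begins: read the wrist's pose just before it. camera_model takes no time and is no camera call; for the wrist camera it gives the pose at the moment of the call.
- r.sign_off(): hands the job in; it is judged then, once.
The state is a dict: "time": time; "joint_positions": joint angles; "joint_vel": joint speeds; "effort": joint torques, N m; "eef_pos": TCP position; "orientation": TCP orientation; "wrist_force": force on the tool from outside, world axes, zero at the start; "wrist_torque": the same for the moment, N m; "opening": finger opening in m; "grasp_force": force on a finger pad.
Only numpy, scipy, OpenCV 4.12 (cv2) and the standard library are available. Lean on these libraries where they do the work, as an engineer would, in place of code of your own. Each camera call takes 0.05 s, during which the arm holds its last target. There are 200 camera calls.

### The job

The bolts are to be spray-painted: take the hex bolt that stands on the bench and stand it upright, on its head, in the middle of the empty yellow post of the little plywood carrier while the carrier stands on the bench, and let go of the bolt. Then lift the carrier by its wooden grip, 10 to 20 cm clear of the bench, and finish while still holding it there, level and still, with both bolts standing on their posts and nothing else touching it. Leave the nuts and the tape measure where they are.

Things in the scene. Friction and masses are not known exactly. Their poses are not given: they have to be found in the camera images.
- carrier: Loose carrier, 0.4 kg. Plywood foot 64 (x) x 160 (y) x 10 mm; yellow-topped posts 26 mm across, 30 mm high, at y = +60 (empty) and -60 mm (full); in the middle, on a 12 mm rod, a dark wooden grip 18 (x) x 44 (y) x 34 mm, 92 to 126 mm up: grasp it along x. Origin: centre of the underside, z up; y points to the robot's left within 0.4 rad. Balances at the grip when full.
- free_post (a point): centre of the flat top of the empty post, 30 mm above the carrier's underside; axes as the carrier's
- full_post (a point): centre of the flat top of the occupied post; axes as the carrier's
- grip (a point): centre of the wooden grip block, 109 mm above the carrier's underside; axes as the carrier's
- bolt: The bolt to load, on the bench: bright steel hex bolt, 57 mm tall, standing on its head. Head 19 mm across flats (21 over corners) and 8 mm high, shank 12 mm in diameter above it, 60 g. Origin: centre of the head's underside, z up along the shank. Grasp the shank; any yaw will do.
- loaded_bolt: A like bolt, already standing on its head, loose, on the other post. Origin: centre of the head's underside, z up along the shank.
- big_nut: Bystander: steel hex nut lying flat, 24x27x13 mm, 5 cm or more from the bolt. Origin at the centre of its underside.
- small_nut: Bystander: steel hex nut lying flat, 19x22x10 mm. Origin at the centre of its underside.
- tape_measure: Bystander: yellow and black tape measure, 43x86x66 mm, standing along the left edge of the bench. Origin at the middle of its underside.
- parts_tin: Bystander: green tin, 90x122x38 mm, fixed, lid shut. Origin at the centre of its underside.
- bench_grinder: Black bench grinder bolted to the bench at the right of the work, 254 mm tall: keep the arm clear. Origin at the centre of its base.
Not all that is in view belongs to the job. What is shaped like the loaded_bolt but blue is not meant.

How it is judged:
By the outcome, as a careful person would: the job done as asked, in the order asked, and still so for the second after the job is handed in, while the arm keeps its last pose, push and grip.
It also fails if it takes over 54 s, if anything falls off the work surface, if the arm or the gripper's body presses on something with over 40 N, if the wrist force passes 120 N, or if a joint passes its speed limit or range.

## Working session

There is one attempt and no reset: what is moved stays moved. The work goes in short steps, Python scripts to look and compute and a shell command to move; the robot and the scene stay as the last step left them, time stands still between calls to the robot, and variables do not carry over. Pictures are saved under pics/ and viewed, at most 10 in all, crops included, and the job is handed in when it is done.

```bash
mkdir -p pics; cat > h.py <<'E'
import numpy as np, cv2
from cell import r, vision
def cam(n):
    m=vision.camera_model(n); f=192/np.tan(np.radians(m['vertical_fov'])/2)
    R=cv2.Rodrigues(np.array(m['rvec'],float))[0]; return f,m['cx'],m['cy'],R,np.array(m['tvec'],float)
def cloud(n,d):
    f,cx,cy,R,t=cam(n); v,u=np.indices(d.shape)
    P=np.stack([(u-cx)/f*d,(v-cy)/f*d,d],-1); return (P-t)@R
def onplane(n,u,v,z,c=None):
    f,cx,cy,R,t=c or cam(n); d=np.array([(u-cx)/f,(v-cy)/f,1])@R; o=-R.T@t
    return o+d*(z-o[2])/d[2]
def proj(n,p,c=None):
    f,cx,cy,R,t=c or cam(n); q=R@np.array(p)+t; return q[0]/q[2]*f+cx,q[1]/q[2]*f+cy
E
python3 - <<'E'
from h import *
s=r.read_state(); print({k:np.round(v,3) for k,v in s.items()})
ims=[]
for n in ("scene","side"):
    p,d=vision.snapshot(n); np.savez(f'pics/{n}0.npz',p=p,d=d); 
    cv2.imwrite(f'pics/{n}0.png',cv2.resize(p[...,::-1],(768,576),interpolation=cv2.INTER_CUBIC))
    f,cx,cy,R,t=cam(n); print(n,f,-R.T@t,R[2])
E
```

```text
{'time': np.float64(0.0), 'joint_positions': array([ 1.243,  0.629,  0.038,  1.518, -0.027,  0.996, -0.02 ]), 'joint_vel': array([-0.   , -0.001, -0.001, -0.   ,  0.001, -0.001,  0.002]), 'effort': array([ 0.0000e+00, -5.4972e+01,  1.1430e+00, -1.8663e+01, -5.2000e-02,
        2.4000e-02,  0.0000e+00]), 'eef_pos': array([ 0.168, -0.627,  0.205]), 'orientation': array([-3.14 ,  0.   ,  0.262]), 'wrist_force': array([ 0.218, -0.56 , -0.191]), 'wrist_torque': array([-0.009, -0.037,  0.021]), 'grasp_force': np.float64(0.0), 'opening': np.float64(0.094)}
scene 434.35082331582885 [0.52744112 1.00098465 0.46049337] [ 0.04415283 -0.92102235 -0.38699917]
side 476.65003856955167 [0.42865458 1.25224401 0.54633707] [ 0.11349343 -0.9239606  -0.36526162]
```

View pics/scene0.png

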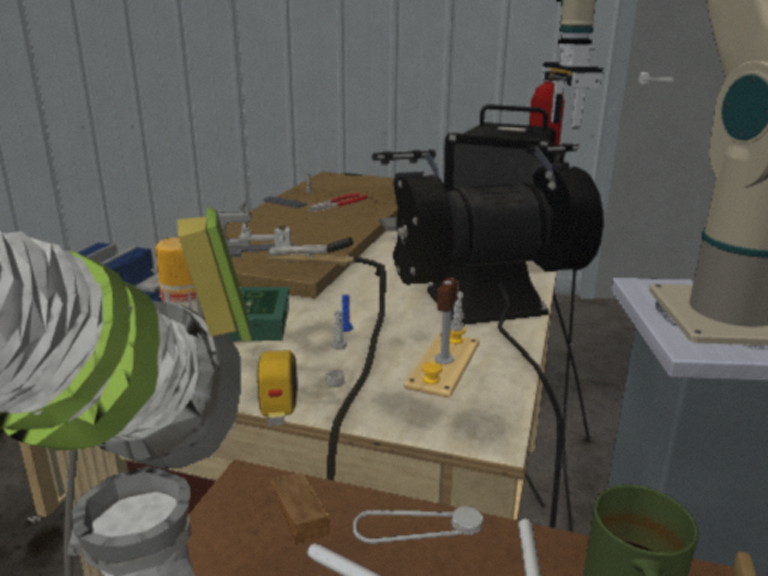

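View pics/side0.png

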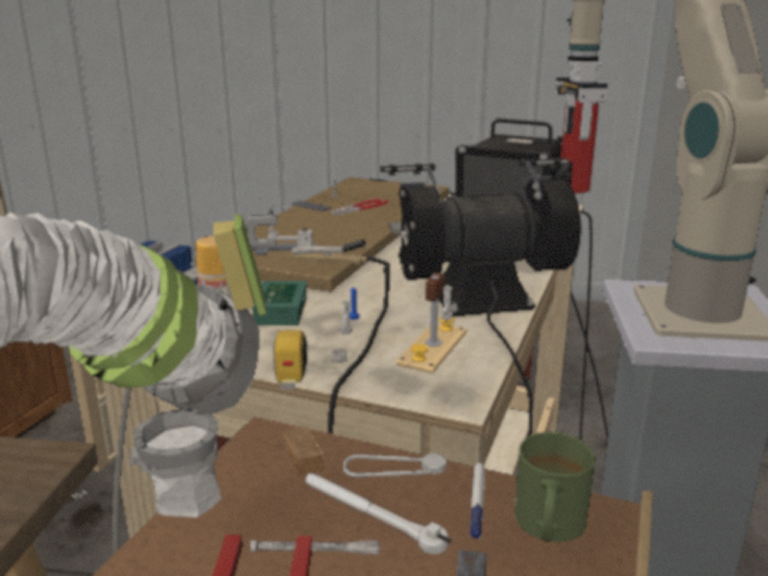

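The scene view (768x576) shows the bolt at (340,330), the blue decoy at (347,312), a nut at (334,378), the empty post at (431,370), the loaded bolt at (459,312) and the grip at (447,295). The side view agrees: bolt (346,318), empty post (419,352), grip (433,288). The grinder is right behind the carrier.

```bash
python3 - <<'E'
from h import *
for n,pts in (("scene",dict(bolt=(340,332),boltbase=(340,347),post=(431,368),grip=(447,297),lbolt=(459,308),lpost=(457,336),nut=(334,378),blue=(347,312),tape=(277,380),grL=(418,240),grR=(575,220))),("side",dict(bolt=(346,318),post=(419,350),grip=(433,288),lbolt=(448,298),lpost=(446,325),grL=(418,235),grR=(560,225)))):
    z=np.load(f'pics/{n}0.npz'); p,d=z['p'],z['d']; C=cloud(n,d); print(n)
    for k,(u,v) in pts.items():
        u=int(u/1.5);v=int(v/1.5); w=C[v-1:v+2,u-1:u+2].reshape(-1,3); print(k,np.round(np.median(w,0),3),p[v,u])
    hsv=cv2.cvtColor(p,cv2.COLOR_RGB2HSV)
    X=C; reg=(X[...,2]>0.015)&(X[...,2]<.2)&(X[...,0]>.3)&(X[...,0]<.62)&(X[...,1]>-.2)&(X[...,1]<.4)&(d>0)
    ym=(reg&(hsv[...,0]>18)&(hsv[...,0]<32)&(hsv[...,1]>170)&(hsv[...,2]>90)).astype(np.uint8)
    nl,l,st,ce=cv2.connectedComponentsWithStats(ym)
    for i in range(1,nl):
        if st[i,4]>15: w=X[l==i]; print('yellow',st[i],np.round(np.median(w,0),3),np.round(w.min(0),3),np.round(w.max(0),3))
    # objects by height map
    m=((X[...,2]>.035)&reg).astype(np.uint8)
    nl,l,st,ce=cv2.connectedComponentsWithStats(m)
    for i in range(1,nl):
        if st[i,4]>25: w=X[l==i]; print('obj',st[i],np.round(np.median(w,0),3),np.round(np.percentile(w,3,axis=0),3),np.round(np.percentile(w,97,axis=0),3))
    g=(X[...,2]>.05)&(X[...,2]<.4)&(p.max(-1)<60)&(X[...,0]>.1)&(X[...,0]<.9)&(X[...,1]>-.5)&(X[...,1]<.3)&(d>0)
    print('dark',np.percentile(X[g],[1,50,99],axis=0).round(3))
E
```

```text
scene
bolt [0.631 0.158 0.028] [116 115 111]
boltbase [0.631 0.162 0.006] [107 107 101]
post [0.5   0.259 0.031] [188 146  41]
grip [0.481 0.22  0.115] [60 38 28]
lbolt [0.459 0.145 0.067] [89 89 86]
lpost [0.461 0.146 0.02 ] [141 110  36]
nut [0.627 0.264 0.014] [116 112 107]
blue [0.626 0.098 0.031] [ 40  56 104]
tape [0.687 0.332 0.05 ] [139 111  36]
grL [0.521 0.091 0.149] [24 22 18]
grR [0.279 0.021 0.165] [17 14 15]
yellow [300 220   9   8  44] [0.462 0.148 0.022] [0.452 0.141 0.015] [0.47  0.156 0.032]
yellow [282 242  12  13 113] [0.499 0.259 0.03 ] [0.488 0.247 0.015] [0.51  0.269 0.033]
obj [ 253  118  119  113 7118] [0.435 0.032 0.131] [ 0.311 -0.046  0.042] [0.551 0.203 0.197]
obj [241 171  17  29 174] [0.578 0.03  0.053] [ 0.569 -0.097  0.037] [0.616 0.054 0.079]
dark [[ 0.236 -0.469  0.054]
 [ 0.389  0.01   0.164]
 [ 0.594  0.204  0.257]]
side
bolt [0.632 0.156 0.03 ] [148 142 137]
post [0.498 0.264 0.033] [197 154  62]
grip [0.482 0.219 0.118] [77 50 37]
lbolt [0.46  0.145 0.073] [141 136 132]
lpost [0.461 0.145 0.021] [167 133  55]
grL [0.516 0.096 0.166] [35 35 34]
grR [0.27  0.017 0.166] [27 30 32]
yellow [276 231   8   9  43] [0.498 0.261 0.031] [0.489 0.252 0.016] [0.506 0.27  0.035]
obj [ 259  126  103   96 5492] [0.43 0.03 0.13] [ 0.308 -0.047  0.04 ] [0.55  0.202 0.197]
obj [249 171  11  26 117] [0.578 0.035 0.055] [ 0.571 -0.098  0.038] [0.617 0.053 0.08 ]
dark [[ 0.228 -0.458  0.054]
 [ 0.382  0.012  0.159]
 [ 0.554  0.099  0.253]]
```

```bash
python3 - <<'E'
from h import *
H=np.full((14,20),-1.)
L=np.full((14,20),-1.)
for n in ("scene","side"):
    z=np.load(f'pics/{n}0.npz'); p,d=z['p'],z['d']; X=cloud(n,d)[d>0]
    i=((X[:,0]+.0)/.1).astype(int); j=((X[:,1]+1.0)/.1).astype(int)
    ok=(X[:,0]>0)&(i<14)&(X[:,1]>-1)&(j<20)
    np.maximum.at(H,(i[ok],j[ok]),X[ok,2])
print('rows x 0.0.., cols y -1.0.. (cm)'); print((H*100).astype(int))
X=cloud("scene",np.load('pics/scene0.npz')['d'])
for u,v in ((205,275),(225,260),(60,260),(215,370),(120,400),(180,400),(360,400),(380,300),(555,60),(262,310),(410,155),(500,140)): print(u,v,X[int(v/1.5),int(u/1.5)].round(2))
E
```

```text
rows x 0.0.., cols y -1.0.. (cm)
[[ -77  -33  -32   -4  -68  -74  -76 -100   53   53   44    1 -100 -100
  -100 -100 -100 -100 -100 -100]
 [ -78  -30   34   53   53   15  -78 -100    0    1    1    0 -100 -100
  -100   -1 -100 -100 -100 -100]
 [ -78 -100   33   53   15   27   23   22   25   22   20 -100 -100 -100
    -2    5   -1 -100 -100 -100]
 [-100 -100 -100  -66   22   27   23    0   25   25   19    1    1    0
     5    5    4 -100 -100 -100]
 [-100 -100    2 -100 -100   22   23    0    0   25   23   13   12    0
     0   -1    0 -100 -100 -100]
 [-100 -100    3    3    3    3    3    0   12   25   22   16    3    1
    -3   -2   -1 -100 -100 -100]
 [-100    3    3    3    4    4    3    3    8    8    6    6    6   17
    28   -2   -1 -100 -100   32]
 [-100    3    3    7    7    4    3    3    8    6    4    4   20   19
    28   30   30 -100 -100 -100]
 [-100    3    3    7    4    4    3    3   13    3    4   11   20   19
    26   32   35   32 -100 -100]
 [-100 -100 -100 -100 -100    3    3    3    8    2 -100   14   13   -4
  -100 -100 -100 -100 -100 -100]
 [-100 -100 -100 -100 -100 -100 -100 -100    0 -100 -100   13   -1 -100
  -100 -100 -100 -100 -100 -100]
 [-100 -100 -100 -100 -100 -100 -100 -100 -100 -100 -100 -100 -100 -100
  -100 -100 -100 -100 -100 -100]
 [-100 -100 -100 -100 -100 -100 -100 -100  -77  -77 -100 -100 -100 -100
  -100 -100 -100 -100 -100 -100]
 [-100 -100 -100 -100 -100 -100  -77  -77  -77  -77 -100 -100 -100 -100
  -100 -100 -100 -100 -100 -100]]
205 275 [0.71 0.46 0.24]
225 260 [0.69 0.47 0.26]
60 260 [0.79 0.55 0.28]
215 370 [0.72 0.45 0.14]
120 400 [0.76 0.57 0.17]
180 400 [0.74 0.49 0.12]
360 400 [0.59 0.29 0.  ]
380 300 [0.58 0.06 0.03]
555 60 [-0.04 -1.89  0.27]
262 310 [0.76 0.11 0.04]
410 155 [ 0.54 -0.04  0.25]
500 140 [ 0.36 -0.32  0.22]
```

```bash
python3 -m handwheel '[{"offset":[0,0,-0.14],"twist":[0,0,0]},{"offset":[0,0,-0.28],"twist":[0,0,0]},{"offset":[0,0,-0.42],"twist":[0,0,0]},{"offset":[0,0,-0.56],"twist":[0,0,0]},{"offset":[0,0,-0.7],"twist":[0,0,0]}]' 0.1 20
python3 -m handwheel '[{"offset":[0.63,-0.22,0],"twist":[0,0,0]},{"offset":[0.63,-0.22,0],"twist":[0,0,0]},{"offset":[0.63,-0.22,0],"twist":[0,0,0]},{"offset":[0.63,-0.22,0],"twist":[0,0,0]},{"offset":[0.63,-0.22,0],"twist":[0,0,0]}]'
python3 -m handwheel '[{"offset":[0.63,-0.22,0],"twist":[0,0,-0.16]},{"offset":[0.63,-0.22,0],"twist":[0,0,-0.16]},{"offset":[0.63,-0.22,0],"twist":[0,0,-0.16]},{"offset":[0.63,-0.22,0],"twist":[0,0,-0.16]},{"offset":[0.63,-0.22,0],"twist":[0,0,-0.16]}]'
```

```text
time: 0.52
eef_pos: [0.1681, -0.6272, 0.4156]
orientation: [-3.141, 0.0, 0.262]
wrist_force: [-0.0, -0.8, -0.8]
opening: 0.0642
grasp_force: 0.0
time: 0.93
eef_pos: [0.3366, -0.5125, 0.4135]
orientation: [-3.14, -0.001, 0.264]
wrist_force: [0.7, -1.0, -0.6]
opening: 0.0517
grasp_force: 0.0
time: 1.35
eef_pos: [0.5017, -0.3996, 0.4134]
orientation: [-3.14, -0.002, 0.772]
wrist_force: [0.4, -0.5, 0.3]
opening: 0.0516
grasp_force: 0.0
```

```bash
python3 -m handwheel '[{"offset":[0.47,-0.33,0],"twist":[0,0,-0.152]},{"offset":[0.47,-0.33,0],"twist":[0,0,-0.152]},{"offset":[0.47,-0.33,0],"twist":[0,0,-0.152]},{"offset":[0.47,-0.33,0],"twist":[0,0,-0.152]},{"offset":[0.47,-0.33,0],"twist":[0,0,-0.152]}]'
python3 -m handwheel '[{"offset":[0.59,-0.08,0],"twist":[0,0,0]},{"offset":[0.59,-0.08,0],"twist":[0,0,0]},{"offset":[0.59,-0.08,0],"twist":[0,0,0]},{"offset":[0.59,-0.08,0],"twist":[0,0,0]},{"offset":[0.59,-0.08,0],"twist":[0,0,0]}]'
python3 -m handwheel '[{"offset":[0.59,-0.08,0],"twist":[0,0,0]},{"offset":[0.59,-0.08,0],"twist":[0,0,0]},{"offset":[0.59,-0.08,0],"twist":[0,0,0]},{"offset":[0.59,-0.08,0],"twist":[0,0,0]},{"offset":[0.59,-0.08,0],"twist":[0,0,0]}]'
python3 - <<'E'
from h import *
print(r.read_state()['joint_positions'].round(2) if hasattr(r.read_state()['joint_positions'],'round') else r.read_state()['joint_positions'])
p,d=vision.snapshot("wrist"); np.savez('pics/w1.npz',p=p,d=d); print(cam("wrist"))
cv2.imwrite('pics/w1.png',cv2.resize(p[...,::-1],(768,576)))
E
```

```text
time: 1.77
eef_pos: [0.5345, -0.2235, 0.4142]
orientation: [-3.141, -0.006, 1.258]
wrist_force: [0.6, 0.3, 1.1]
opening: 0.0517
grasp_force: 0.0
time: 2.18
eef_pos: [0.5673, -0.0498, 0.4138]
orientation: [-3.14, -0.005, 1.251]
wrist_force: [-1.0, 1.0, 1.0]
opening: 0.0521
grasp_force: 0.0
time: 2.6
eef_pos: [0.6007, 0.125, 0.4131]
orientation: [-3.138, -0.004, 1.25]
wrist_force: [0.1, 0.5, -0.0]
opening: 0.0517
grasp_force: 0.0
[-0.02  0.45 -0.38  1.27  0.16  1.45 -0.71]
(np.float64(315.47745722913913), 252.70551909366816, 189.27753862929202, array([[ 0.94921389, -0.31461843, -0.00287067],
       [-0.30567873, -0.92432678,  0.22843055],
       [-0.0745219 , -0.21595194, -0.97355598]]), array([-0.53004786,  0.22767363,  0.66302419]))
```

View pics/w1.png

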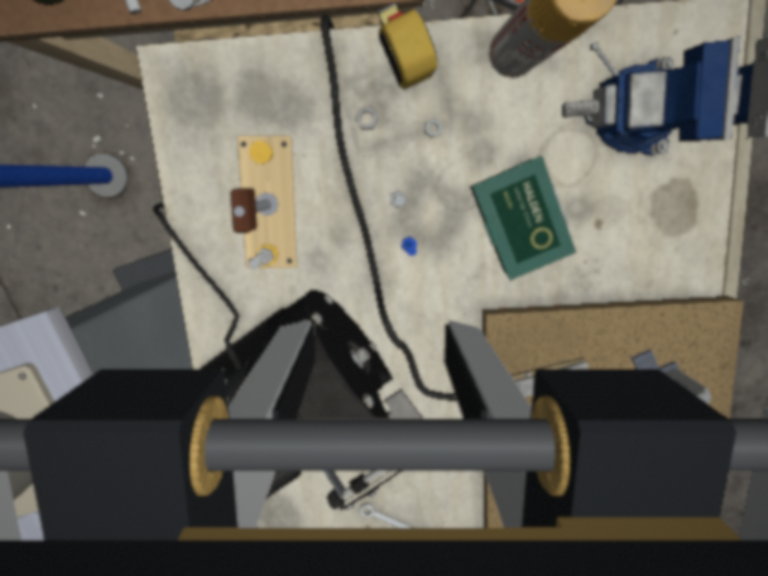

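The wrist view shows the bolt's top at (398,198), the blue decoy at (409,245), nuts at (367,118) and (432,128), the empty post at (261,151), the loaded bolt at (262,256) and the grip at (243,210).

```bash
python3 - <<'E'
from h import *
z=np.load('pics/w1.npz');p,d=z['p'],z['d'];X=cloud("wrist",d)
for nm,(u0,u1,v0,v1),zl in (("bolt",(250,282,118,145),.02),("boltlow",(250,282,118,145),.004),("lbolt",(160,190,158,182),.05),("grip",(150,176,122,158),.1)):
    w=X[v0:v1,u0:u1].reshape(-1,3); w=w[w[:,2]>zl]; print(nm,len(w),np.median(w,0).round(4),w.min(0).round(3),w.max(0).round(3))
hsv=cv2.cvtColor(p,cv2.COLOR_RGB2HSV)
y=((hsv[...,0]>18)&(hsv[...,0]<32)&(hsv[...,1]>170)).astype(np.uint8); y[:,200:]=0;y[190:]=0
nl,l,st,ce=cv2.connectedComponentsWithStats(y)
for i in range(1,nl):
    if st[i,4]>20: print(st[i],ce[i],onplane("wrist",*ce[i],.03).round(4))
# bolt: bright/dark difference crop
cv2.imwrite('pics/w1c.png',cv2.resize(p[85:185,150:290,::-1],(784,560),interpolation=cv2.INTER_CUBIC))
E
```

```text
bolt 52 [0.6311 0.1524 0.0565] [0.622 0.146 0.025] [0.637 0.187 0.592]
boltlow 94 [0.6306 0.1534 0.0344] [0.622 0.142 0.004] [0.641 0.187 0.592]
lbolt 85 [0.4633 0.1399 0.0849] [0.455 0.134 0.05 ] [0.622 0.187 0.592]
grip 470 [0.4821 0.1961 0.1245] [0.466 0.174 0.1  ] [0.493 0.218 0.129]
```

View pics/w1c.png

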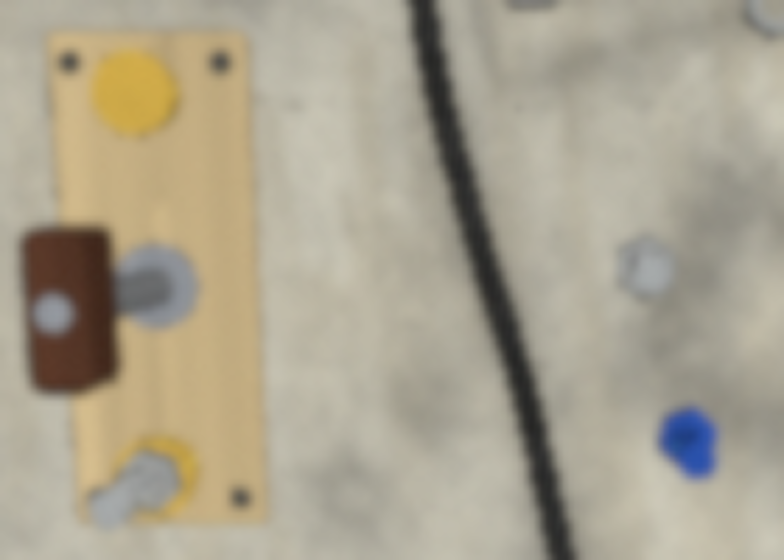

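The crop (5.6x, origin (150,85)) shows the empty post top at (135,93), the foot holes at (68,62), (220,62) and (240,497), the bolt at (645,268), the cable between them, and the blue decoy at (690,440).

```bash
python3 - <<'E'
from h import *
P=lambda u,v,z:onplane("wrist",150+u/5.6-.4,85+v/5.6-.4,z)
print('post',P(135,93,.03)); a,b,c=P(68,62,.01),P(220,62,.01),P(240,497,.01)
print('holes',a,b,c,np.linalg.norm(b-a),np.linalg.norm(c-b)); print('center',(a+c)/2,'yaw',np.arctan2(*( (b-c)[:2]*[-1,1])), np.arctan2((b-a)[1],(b-a)[0]))
print('grip top',P(68,310,.126)); print('bolt',P(647,272,.05))
e=[P(50,35,.01),P(78,515,.01),P(248,33,.01),P(268,518,.01)]
print(e, np.mean(e,0))
E
python3 -m handwheel '[{"offset":[0.117,0.067,0.13],"twist":[0,0,0]},{"offset":[0.117,0.067,0.26],"twist":[0,0,0]},{"offset":[0.117,0.067,0.39],"twist":[0,0,0]},{"offset":[0.117,0.067,0.52],"twist":[0,0,0]},{"offset":[0.117,0.067,0.65],"twist":[0,0,0]}]'
python3 -m handwheel '[{"offset":[0,0,0.1],"twist":[0,0,0]},{"offset":[0,0,0.2],"twist":[0,0,0]},{"offset":[0,0,0.35],"twist":[0,0,0]},{"offset":[0,0,0.35],"twist":[0,0,0]},{"offset":[0,0,0.35],"twist":[0,0,0]}]'
python3 - <<'E'
from h import *
p,d=vision.snapshot("wrist"); np.savez('pics/w2.npz',p=p,d=d)
cv2.imwrite('pics/w2.png',cv2.resize(p[...,::-1],(768,576)))
E
```

```text
post [0.49913891 0.25238977 0.03      ]
holes [0.47810481 0.27021253 0.01      ] [0.52380553 0.25505651 0.01      ] [0.48005359 0.12231462 0.01      ] 0.04814831560143798 0.13976637474992493
center [0.4790792  0.19626358 0.01      ] yaw -0.3183882077881096 -0.3202226184714525
grip top [0.48331933 0.19576653 0.126     ]
bolt [0.63134627 0.15268728 0.05      ]
[array([0.47579543, 0.27959788, 0.01      ]), array([0.4262474 , 0.13366099, 0.01      ]), array([0.53534006, 0.26048404, 0.01      ]), array([0.48643039, 0.11267142, 0.01      ])] [0.48095332 0.19660358 0.01      ]
time: 3.07
eef_pos: [0.6318, 0.1418, 0.2171]
orientation: [3.141, 0.001, 1.24]
wrist_force: [0.7, -0.6, -0.4]
opening: 0.0518
grasp_force: 0.0
time: 3.48
eef_pos: [0.6299, 0.1415, 0.1119]
orientation: [-3.137, 0.004, 1.241]
wrist_force: [-0.0, -0.3, -0.3]
opening: 0.0517
grasp_force: 0.0
```

View pics/w2.png

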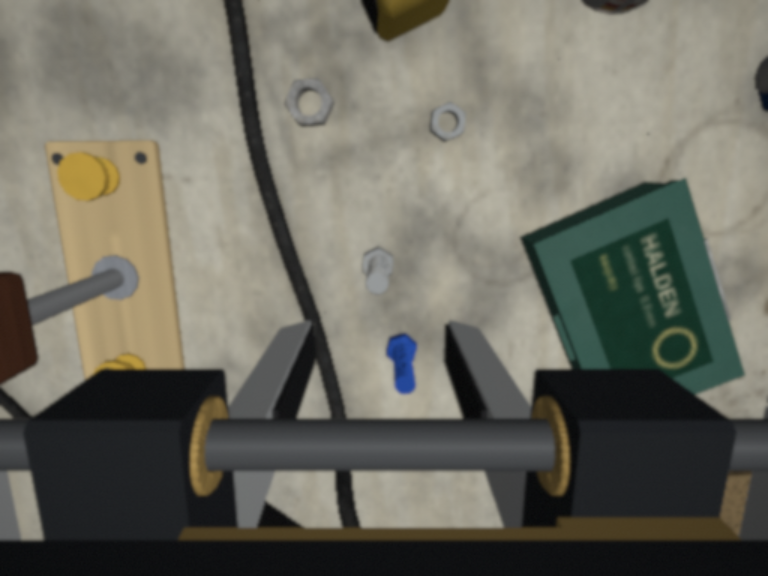

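The wrist view, nearer: bolt top at (377,285), its head at (377,258); the blue decoy at (402,365) is still inside the finger line, so the tool must go forward first. Empty post top is at (82,176).

```bash
python3 - <<'E'
from h import *
z=np.load('pics/w2.npz');p,d=z['p'],z['d'];X=cloud("wrist",d)
f=lambda u,v,h:onplane("wrist",u/1.5,v/1.5,h).round(4)
print('top',f(377,285,.057),'head',f(377,256,.008),'post',f(82,176,.03))
w=X[160:198,238:265].reshape(-1,3); w=w[(w[:,2]>.015)&(w[:,2]<.07)]; print(len(w),np.median(w,0),w.min(0),w.max(0))
s=r.read_state(); e=s['eef_pos']; y=s['orientation'][2]; print(e,y)
b=f(377,285,.057)[:2]-np.array(e)[:2]; print('tool',np.array([np.cos(y)*b[0]+np.sin(y)*b[1],np.sin(y)*b[0]-np.cos(y)*b[1]])/.3)
print(cam('wrist')[3][2])
E
```

```text
top [0.6342 0.1519 0.057 ] head [0.636 0.158 0.008] post [0.5003 0.2552 0.03  ]
310 [0.63508744 0.15583318 0.0584814 ] [0.6283486  0.14774119 0.01520179] [0.64001653 0.15931284 0.06130318]
[0.63197065 0.14261197 0.11446349] 1.2407583972485885
tool [ 0.03169747 -0.0030034 ]
[-0.07577034 -0.22018257 -0.97251144]
```

```bash
python3 -m handwheel '[{"offset":[0.038,-0.002,0],"twist":[0,0,0]},{"offset":[0.038,-0.002,0.08],"twist":[0,0,0]},{"offset":[0.038,-0.002,0.16],"twist":[0,0,0]},{"offset":[0.038,-0.002,0.24],"twist":[0,0,0]},{"offset":[0.038,-0.002,0.31],"twist":[0,0,0]}]'
python3 -m handwheel '[{"offset":[0,0,0],"twist":[0,0,0]},{"offset":[0,0,0],"twist":[0,0,0]},{"offset":[0,0,0],"twist":[0,0,0]},{"offset":[0,0,0],"twist":[0,0,0]},{"offset":[0,0,0],"twist":[0,0,0]}]' -1 15
python3 -m handwheel '[{"offset":[0,0,0],"twist":[0,0,0]},{"offset":[0,0,0],"twist":[0,0,0]},{"offset":[0,0,0],"twist":[0,0,0]},{"offset":[0,0,0],"twist":[0,0,0]},{"offset":[0,0,0],"twist":[0,0,0]}]'
```

```text
time: 3.95
eef_pos: [0.6373, 0.1564, 0.0231]
orientation: [3.137, -0.003, 1.242]
wrist_force: [-1.0, 0.4, -0.1]
opening: 0.0515
grasp_force: 0.0
time: 4.37
eef_pos: [0.6364, 0.1553, 0.0233]
orientation: [3.139, -0.002, 1.242]
wrist_force: [0.9, 0.2, -0.2]
opening: 0.0216
grasp_force: 0.0
time: 4.78
eef_pos: [0.6355, 0.155, 0.0223]
orientation: [3.14, -0.001, 1.242]
wrist_force: [-1.3, -0.7, 5.8]
opening: 0.0119
grasp_force: 15.0
```

```bash
python3 -m handwheel '[{"offset":[0,0,-0.06],"twist":[0,0,0]},{"offset":[0,0,-0.12],"twist":[0,0,0]},{"offset":[0,0,-0.18],"twist":[0,0,0]},{"offset":[0,0,-0.24],"twist":[0,0,0]},{"offset":[0,0,-0.3],"twist":[0,0,0]}]'
python3 -m handwheel '[{"offset":[0.04,-0.11,0],"twist":[0,0,0]},{"offset":[0.07,-0.21,0],"twist":[0,0,0]},{"offset":[0.11,-0.32,0],"twist":[0,0,0]},{"offset":[0.14,-0.43,0],"twist":[0,0,0]},{"offset":[0.176,-0.528,0],"twist":[0,0,0]}]'
python3 -m handwheel '[{"offset":[0,0,0.05],"twist":[0,0,0]},{"offset":[0,0,0.08],"twist":[0,0,0]},{"offset":[0,0,0.13],"twist":[0,0,0]},{"offset":[0,0,0.13],"twist":[0,0,0]},{"offset":[0,0,0.13],"twist":[0,0,0]}]'
python3 - <<'E'
from h import *
for n in ("scene","side","wrist"):
    p,d=vision.snapshot(n); np.savez(f'pics/{n}3.npz',p=p,d=d)
c=[np.load(f'pics/{n}3.npz')['p'] for n in ("scene","side","wrist")]
a=cv2.resize(c[0][165:275,250:350],None,fx=4,fy=4,interpolation=cv2.INTER_CUBIC)
b=cv2.resize(c[1][165:275,240:340],None,fx=4,fy=4,interpolation=cv2.INTER_CUBIC)
cv2.imwrite('pics/m3.png',np.hstack([a,b])[...,::-1])
cv2.imwrite('pics/w3.png',cv2.resize(c[2][...,::-1],(768,576)))
print(r.read_state()['eef_pos'],r.read_state()['orientation'])
E
```

```text
time: 5.2
eef_pos: [0.6345, 0.1546, 0.1117]
orientation: [-3.141, 0.0, 1.242]
wrist_force: [0.4, -0.6, -0.6]
opening: 0.0113
grasp_force: 15.0
time: 5.62
eef_pos: [0.4998, 0.2564, 0.1111]
orientation: [-3.141, 0.001, 1.242]
wrist_force: [-1.2, -0.7, -0.8]
opening: 0.0114
grasp_force: 15.0
time: 6.03
eef_pos: [0.5021, 0.2544, 0.0713]
orientation: [-3.141, 0.002, 1.24]
wrist_force: [-0.1, -0.1, -0.4]
opening: 0.0116
grasp_force: 15.0
[0.50288302 0.2555667  0.07266373] [ 3.14079067e+00 -6.16760239e-04  1.24075090e+00]
```

View pics/m3.png

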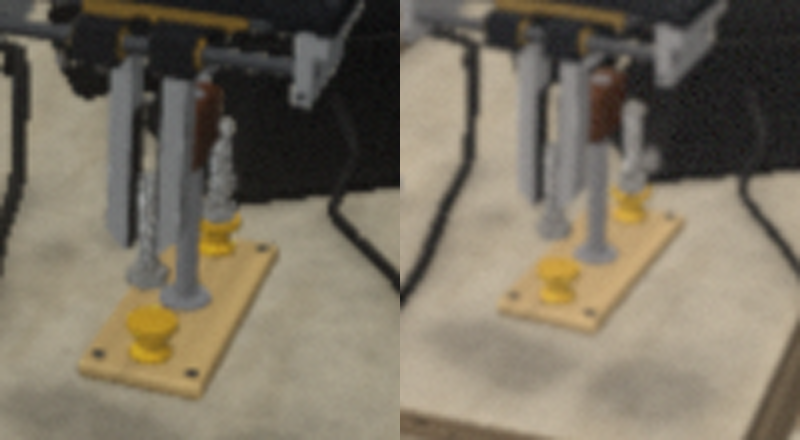

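View pics/w3.png

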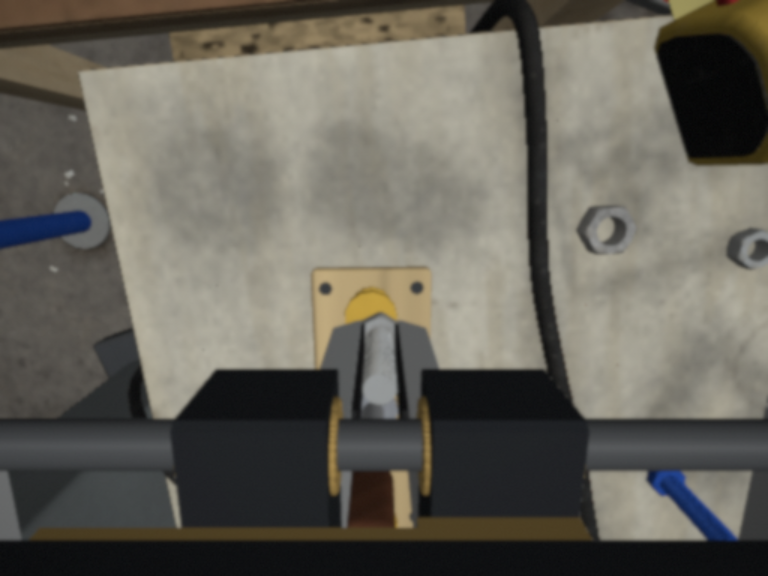

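The combined view (scene left, side right, 4x) shows the bolt upright in the fingers, head at (148,275) above and behind the empty post top (152,322); side: head (552,230), post top (558,268). The wrist view has the post top at about (370,310), with the bolt head at (379,320), slightly to its right; both are plausible with the height gap and need computing.

```bash
python3 - <<'E'
from h import *
e=np.array(r.read_state()['eef_pos']); zb=e[2]-.0223
for n,(o,hb,pt) in dict(scene=((250,165),(148,286),(152,322)),side=((240,165),(152,239),(158,268))).items():
    p=np.load(f'pics/{n}3.npz')['p']; hsv=cv2.cvtColor(p,cv2.COLOR_RGB2HSV)
    q=lambda a:(o[0]+a[0]/4-.4,o[1]+a[1]/4-.4)
    H=onplane(n,*q((hb[0],hb[1]-3)),zb); P=onplane(n,*q(pt),.03); print(n,'head',H.round(4),'post',P.round(4))
    # predicted pixels of tcp-axis head bottom and post
    m=((hsv[...,0]>18)&(hsv[...,0]<32)&(hsv[...,1]>150)).astype(np.uint8); m[:225]=0; m[262:]=0; m[:,:262]=0; m[:,310:]=0
    ys,xs=np.nonzero(m); w=[(y,xs[ys==y].min(),xs[ys==y].max()) for y in np.unique(ys)]; print(w)
    print('pred head from TCP',np.array(proj(n,[*e[:2],zb])), 'meas',q(hb))
n='wrist'
p=np.load('pics/wrist3.npz')['p'];hsv=cv2.cvtColor(p,cv2.COLOR_RGB2HSV)
m=((hsv[...,0]>18)&(hsv[...,0]<32)&(hsv[...,1]>170))
for v in range(188,216,3):
    xs=np.nonzero(m[v,215:280])[0]+215
    if len(xs): print(v,xs.min(),xs.max())
f=lambda u,v,h:onplane(n,u/1.5,v/1.5,h).round(4)
print('w head axis pt',f(380,322,zb+.006),'shank top',f(379,388,zb+.057),'post front',f(370.5,288,.03),'side',f(344,310,.03),f(398,310,.03))
print('holes',f(325,288,.01),f(416,288,.01)); print(e)
E
```

```text
scene head [0.5013 0.2543 0.0504] post [0.4987 0.2565 0.03  ]
[(np.int64(225), np.int64(300), np.int64(307)), (np.int64(226), np.int64(300), np.int64(308)), (np.int64(227), np.int64(300), np.int64(308)), (np.int64(228), np.int64(300), np.int64(307)), (np.int64(241), np.int64(286), np.int64(288)), (np.int64(242), np.int64(283), np.int64(291)), (np.int64(243), np.int64(282), np.int64(293)), (np.int64(244), np.int64(282), np.int64(293)), (np.int64(245), np.int64(282), np.int64(294)), (np.int64(246), np.int64(282), np.int64(293)), (np.int64(247), np.int64(282), np.int64(293)), (np.int64(248), np.int64(283), np.int64(292)), (np.int64(249), np.int64(284), np.int64(291)), (np.int64(250), np.int64(283), np.int64(291)), (np.int64(251), np.int64(283), np.int64(291)), (np.int64(252), np.int64(282), np.int64(292)), (np.int64(253), np.int64(282), np.int64(292)), (np.int64(254), np.int64(283), np.int64(291)), (np.int64(255), np.int64(284), np.int64(290))]
pred head from TCP [285.81217388 235.6392187 ] meas (286.6, 236.1)
side head [0.5027 0.251  0.0504] post [0.4988 0.2517 0.03  ]
[(np.int64(230), np.int64(276), np.int64(281)), (np.int64(231), np.int64(275), np.int64(283)), (np.int64(232), np.int64(275), np.int64(284)), (np.int64(233), np.int64(275), np.int64(283)), (np.int64(234), np.int64(275), np.int64(283)), (np.int64(235), np.int64(276), np.int64(281)), (np.int64(236), np.int64(277), np.int64(281)), (np.int64(237), np.int64(276), np.int64(281)), (np.int64(238), np.int64(276), np.int64(282)), (np.int64(239), np.int64(276), np.int64(282)), (np.int64(240), np.int64(277), np.int64(281))]
pred head from TCP [277.378702   224.45634682] meas (277.6, 224.35)
w head axis pt [0.5044 0.2582 0.0564] shank top [0.5019 0.2524 0.1074] post front [0.503  0.2679 0.03  ] side [0.4871 0.2616 0.03  ] [0.512  0.2531 0.03  ]
holes [0.4784 0.2711 0.01  ] [0.5237 0.2555 0.01  ]
[0.50288302 0.2555667  0.07266373]
```

```bash
python3 -m handwheel '[{"offset":[0,-0.013,0],"twist":[0,0,0]},{"offset":[0,-0.013,0.02],"twist":[0,0,0]},{"offset":[0,-0.013,0.04],"twist":[0,0,0]},{"offset":[0,-0.013,0.05],"twist":[0,0,0]},{"offset":[0,-0.013,0.055],"twist":[0,0,0]}]'
python3 -m handwheel '[{"offset":[0,0,0.002],"twist":[0,0,0]},{"offset":[0,0,0.005],"twist":[0,0,0]},{"offset":[0,0,0.008],"twist":[0,0,0]},{"offset":[0,0,0.008],"twist":[0,0,0]},{"offset":[0,0,0.008],"twist":[0,0,0]}]'
python3 - <<'E'
from h import *
import time
for i in range(3):
    p,d=vision.snapshot("side"); s=r.read_state(); print(np.round(s['eef_pos'],4),np.round(s['wrist_force'],1))
E
```

```text
time: 6.6
eef_pos: [0.4979, 0.2568, 0.0549]
orientation: [-3.141, 0.001, 1.242]
wrist_force: [-1.2, 0.3, -0.3]
opening: 0.0117
grasp_force: 15.0
time: 7.02
eef_pos: [0.4984, 0.2572, 0.0533]
orientation: [3.141, -0.0, 1.242]
wrist_force: [-0.1, 0.4, -0.8]
opening: 0.0117
grasp_force: 15.0
[0.4983 0.2572 0.0534] [ 0.7 -0.1 -0.2]
[0.4984 0.2572 0.0534] [ 0.5  0.5 -0.8]
[0.4984 0.2572 0.0534] [ 0.   0.1 -1. ]
```

```bash
python3 -m handwheel '[{"offset":[0,0,0.002],"twist":[0,0,0]},{"offset":[0,0,0.004],"twist":[0,0,0]},{"offset":[0,0,0.004],"twist":[0,0,0]},{"offset":[0,0,0.004],"twist":[0,0,0]},{"offset":[0,0,0.004],"twist":[0,0,0]}]'
```

```text
time: 7.58
eef_pos: [0.4984, 0.2572, 0.0523]
orientation: [3.141, -0.0, 1.242]
wrist_force: [-0.4, 0.1, 1.7]
opening: 0.0118
grasp_force: 15.0
```

```bash
python3 -m handwheel '[{"offset":[0,0,0.001],"twist":[0,0,0]},{"offset":[0,0,0.001],"twist":[0,0,0]},{"offset":[0,0,0.001],"twist":[0,0,0]},{"offset":[0,0,0.001],"twist":[0,0,0]},{"offset":[0,0,0.001],"twist":[0,0,0]}]' -0.7
python3 -m handwheel '[{"offset":[0,0,0],"twist":[0,0,0]},{"offset":[0,0,0],"twist":[0,0,0]},{"offset":[0,0,0],"twist":[0,0,0]},{"offset":[0,0,0],"twist":[0,0,0]},{"offset":[0,0,0],"twist":[0,0,0]}]' 0.1
python3 -m handwheel '[{"offset":[0,0,-0.05],"twist":[0,0,0]},{"offset":[0,0,-0.15],"twist":[0,0,0]},{"offset":[0,0,-0.25],"twist":[0,0,0]},{"offset":[0,0,-0.35],"twist":[0,0,0]},{"offset":[0,0,-0.45],"twist":[0,0,0]}]'
python3 -m handwheel '[{"offset":[-0.05,0,0],"twist":[0,0,0]},{"offset":[-0.1,0,0],"twist":[0,0,0]},{"offset":[-0.15,0,0],"twist":[0,0,0]},{"offset":[-0.2,0,0],"twist":[0,0,0]},{"offset":[-0.2,0,0],"twist":[0,0,0]}]'
python3 - <<'E'
from h import *
c={}
for n in ("scene","side","wrist"):
    p,d=vision.snapshot(n); np.savez(f'pics/{n}4.npz',p=p,d=d); c[n]=p
a=cv2.resize(c["scene"][165:275,250:350],None,fx=4,fy=4,interpolation=cv2.INTER_CUBIC)
b=cv2.resize(c["wrist"][100:320,150:350],None,fx=2,fy=2,interpolation=cv2.INTER_CUBIC)
cv2.imwrite('pics/m4.png',np.hstack([a,b])[...,::-1]); print(r.read_state()['eef_pos'])
E
```

```text
time: 8.0
eef_pos: [0.4983, 0.2571, 0.0517]
orientation: [-3.142, 0.0, 1.242]
wrist_force: [-0.0, 0.1, -0.2]
opening: 0.0143
grasp_force: 0.0
time: 8.42
eef_pos: [0.4983, 0.2572, 0.0518]
orientation: [3.142, -0.0, 1.242]
wrist_force: [0.2, 0.9, 0.4]
opening: 0.0439
grasp_force: 0.0
time: 8.83
eef_pos: [0.498, 0.257, 0.1881]
orientation: [-3.141, 0.0, 1.242]
wrist_force: [1.4, -0.2, 0.3]
opening: 0.0517
grasp_force: 0.0
time: 9.25
eef_pos: [0.478, 0.1969, 0.1867]
orientation: [-3.141, 0.003, 1.239]
wrist_force: [-1.4, -1.1, 0.4]
opening: 0.0517
grasp_force: 0.0
[0.47934425 0.20128497 0.18697796]
```

View pics/m4.png

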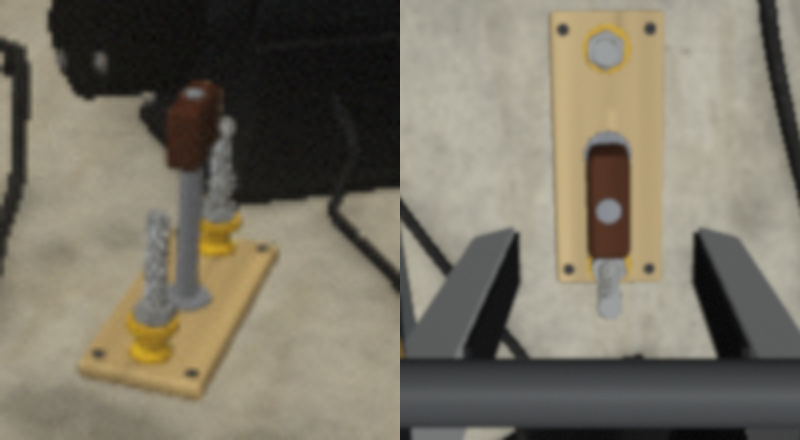

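The scene crop shows the bolt standing upright on the empty post, and the wrist crop shows it concentric with the yellow ring at (606,48). The grip dowel is at (608,210), holes at (563,29), (650,29), (569,269) and (649,268).

```bash
python3 - <<'E'
from h import *
f=lambda u,v,z:onplane("wrist",150+(u-400)/2-.25,100+v/2-.25,z)
h=[f(563,29,.01),f(650,29,.01),f(569,269,.01),f(649,268,.01)]; print(np.round(h,4))
c=np.mean(h,0); g=f(608,210,.126); print('centre',c.round(4),'grip',g.round(4))
a=h[0]-h[2]+h[1]-h[3]; print('yaw of y axis-> tool yaw',np.arctan2(a[1],a[0]))
s=r.read_state(); e=np.array(s['eef_pos']); y=s['orientation'][2]; print(e,y)
for t in (c,g):
    b=(t-e)[:2]; print(np.array([np.cos(y)*b[0]+np.sin(y)*b[1],np.sin(y)*b[0]-np.cos(y)*b[1]])/.3)
E
```

```text
[[0.4788 0.2717 0.01  ]
 [0.524  0.2563 0.01  ]
 [0.4348 0.1387 0.01  ]
 [0.4805 0.1238 0.01  ]]
centre [0.4795 0.1976 0.01  ] grip [0.4793 0.1979 0.126 ]
yaw of y axis-> tool yaw 1.252769825499997
[0.47934425 0.20128497 0.18697796] 1.2422163052338808
[-0.01132181  0.0044445 ]
[-0.01068759  0.00334663]
```

```bash
python3 -m handwheel '[{"offset":[-0.011,0.004,0],"twist":[0,0,-0.0033]},{"offset":[-0.011,0.004,0.08],"twist":[0,0,-0.0033]},{"offset":[-0.011,0.004,0.16],"twist":[0,0,-0.0033]},{"offset":[-0.011,0.004,0.25],"twist":[0,0,-0.0033]},{"offset":[-0.011,0.004,0.323],"twist":[0,0,-0.0033]}]'
python3 -m handwheel '[{"offset":[0,0,0],"twist":[0,0,0]},{"offset":[0,0,0],"twist":[0,0,0]},{"offset":[0,0,0],"twist":[0,0,0]},{"offset":[0,0,0],"twist":[0,0,0]},{"offset":[0,0,0],"twist":[0,0,0]}]' - 40
python3 - <<'E'
from h import *
s=r.read_state(); print(np.round(s['eef_pos'],4),np.round(s['orientation'],4),s['opening'])
E
```

```text
time: 9.82
eef_pos: [0.4789, 0.1975, 0.0884]
orientation: [-3.141, -0.0, 1.254]
wrist_force: [-0.4, -0.1, -0.1]
opening: 0.0517
grasp_force: 0.0
time: 10.23
eef_pos: [0.48, 0.1974, 0.0912]
orientation: [3.14, -0.002, 1.252]
wrist_force: [0.1, 0.3, 0.1]
opening: 0.0516
grasp_force: 0.0
[0.48   0.1974 0.0912] [ 3.1396e+00 -1.9000e-03  1.2525e+00] 0.05155270705346937
```

```bash
Z='';
python3 -m handwheel '[{"offset":[0,0,0],"twist":[0,0,0]},{"offset":[0,0,0],"twist":[0,0,0]},{"offset":[0,0,0],"twist":[0,0,0]},{"offset":[0,0,0],"twist":[0,0,0]},{"offset":[0,0,0],"twist":[0,0,0]}]' -0.53 5
python3 -m handwheel '[{"offset":[0,0,0],"twist":[0,0,0]},{"offset":[0,0,0],"twist":[0,0,0]},{"offset":[0,0,0],"twist":[0,0,0]},{"offset":[0,0,0],"twist":[0,0,0]},{"offset":[0,0,0],"twist":[0,0,0]}]' -0.53 5
python3 -m handwheel '[{"offset":[0,0,0],"twist":[0,0,0]},{"offset":[0,0,0],"twist":[0,0,0]},{"offset":[0,0,0],"twist":[0,0,0]},{"offset":[0,0,0],"twist":[0,0,0]},{"offset":[0,0,0],"twist":[0,0,0]}]' -0.7 5
python3 -m handwheel '[{"offset":[0,0,0],"twist":[0,0,0]},{"offset":[0,0,0],"twist":[0,0,0]},{"offset":[0,0,0],"twist":[0,0,0]},{"offset":[0,0,0],"twist":[0,0,0]},{"offset":[0,0,0],"twist":[0,0,0]}]' -1 40
python3 -m handwheel '[{"offset":[0,0,0],"twist":[0,0,0]},{"offset":[0,0,0],"twist":[0,0,0]},{"offset":[0,0,0],"twist":[0,0,0]},{"offset":[0,0,0],"twist":[0,0,0]},{"offset":[0,0,0],"twist":[0,0,0]}]'
```

```text
time: 10.65
eef_pos: [0.479, 0.1968, 0.09]
orientation: [3.141, -0.0, 1.252]
wrist_force: [0.2, 0.4, -0.4]
opening: 0.0237
grasp_force: 0.0
time: 11.07
eef_pos: [0.479, 0.1968, 0.0898]
orientation: [-3.142, 0.0, 1.252]
wrist_force: [-0.6, 0.2, -0.7]
opening: 0.0219
grasp_force: 0.0
time: 11.48
eef_pos: [0.479, 0.1968, 0.0899]
orientation: [-3.142, -0.0, 1.252]
wrist_force: [0.6, 0.0, -0.5]
opening: 0.0177
grasp_force: 5.0
time: 11.9
eef_pos: [0.4789, 0.1968, 0.0898]
orientation: [-3.142, 0.0, 1.252]
wrist_force: [-0.4, 0.9, -1.2]
opening: 0.0181
grasp_force: 40.0
time: 12.32
eef_pos: [0.479, 0.1969, 0.0899]
orientation: [3.142, -0.0, 1.252]
wrist_force: [0.1, -0.3, -0.1]
opening: 0.0179
grasp_force: 40.0
```

```bash

python3 -m handwheel '[{"offset":[0,0,-0.003],"twist":[0,0,0]},{"offset":[0,0,-0.008],"twist":[0,0,0]},{"offset":[0,0,-0.015],"twist":[0,0,0]},{"offset":[0,0,-0.025],"twist":[0,0,0]},{"offset":[0,0,-0.037],"twist":[0,0,0]}]'
python3 -m handwheel '[{"offset":[0,0,-0.014],"twist":[0,0,0]},{"offset":[0,0,-0.028],"twist":[0,0,0]},{"offset":[0,0,-0.042],"twist":[0,0,0]},{"offset":[0,0,-0.056],"twist":[0,0,0]},{"offset":[0,0,-0.07],"twist":[0,0,0]}]'
python3 -m handwheel '[{"offset":[0,0,-0.014],"twist":[0,0,0]},{"offset":[0,0,-0.028],"twist":[0,0,0]},{"offset":[0,0,-0.042],"twist":[0,0,0]},{"offset":[0,0,-0.056],"twist":[0,0,0]},{"offset":[0,0,-0.07],"twist":[0,0,0]}]'
python3 -m handwheel '[{"offset":[0,0,-0.014],"twist":[0,0,0]},{"offset":[0,0,-0.028],"twist":[0,0,0]},{"offset":[0,0,-0.042],"twist":[0,0,0]},{"offset":[0,0,-0.056],"twist":[0,0,0]},{"offset":[0,0,-0.07],"twist":[0,0,0]}]'
python3 -m handwheel '[{"offset":[0,0,-0.014],"twist":[0,0,0]},{"offset":[0,0,-0.028],"twist":[0,0,0]},{"offset":[0,0,-0.042],"twist":[0,0,0]},{"offset":[0,0,-0.056],"twist":[0,0,0]},{"offset":[0,0,-0.07],"twist":[0,0,0]}]'
python3 -m handwheel '[{"offset":[0,0,-0.014],"twist":[0,0,0]},{"offset":[0,0,-0.028],"twist":[0,0,0]},{"offset":[0,0,-0.042],"twist":[0,0,0]},{"offset":[0,0,-0.056],"twist":[0,0,0]},{"offset":[0,0,-0.07],"twist":[0,0,0]}]'
python3 -m handwheel '[{"offset":[0,0,-0.014],"twist":[0,0,0]},{"offset":[0,0,-0.028],"twist":[0,0,0]},{"offset":[0,0,-0.042],"twist":[0,0,0]},{"offset":[0,0,-0.056],"twist":[0,0,0]},{"offset":[0,0,-0.07],"twist":[0,0,0]}]'
python3 -m handwheel '[{"offset":[0,0,-0.012],"twist":[0,0,0]},{"offset":[0,0,-0.021],"twist":[0,0,0]},{"offset":[0,0,-0.027],"twist":[0,0,0]},{"offset":[0,0,-0.03],"twist":[0,0,0]},{"offset":[0,0,-0.03],"twist":[0,0,0]}]'
python3 - <<'E'
from h import *
c={}
for n in ("scene","side"):
    p,d=vision.snapshot(n); c[n]=p
a=cv2.resize(c["scene"][100:240,250:350],None,fx=4,fy=4,interpolation=cv2.INTER_CUBIC)
b=cv2.resize(c["side"][100:240,235:335],None,fx=4,fy=4,interpolation=cv2.INTER_CUBIC)
cv2.imwrite('pics/m5.png',np.hstack([a,b])[...,::-1])
E
```

```text
time: 12.73
eef_pos: [0.4787, 0.1967, 0.101]
orientation: [-3.141, 0.001, 1.252]
wrist_force: [0.2, -0.1, -5.5]
opening: 0.0179
grasp_force: 40.0
time: 13.15
eef_pos: [0.479, 0.1968, 0.1225]
orientation: [3.141, -0.0, 1.252]
wrist_force: [0.5, 0.7, -6.1]
opening: 0.018
grasp_force: 40.0
time: 13.57
eef_pos: [0.4789, 0.1968, 0.1434]
orientation: [-3.142, 0.0, 1.252]
wrist_force: [0.3, 0.3, -6.7]
opening: 0.0176
grasp_force: 40.0
time: 13.98
eef_pos: [0.4789, 0.1968, 0.1644]
orientation: [-3.142, 0.0, 1.252]
wrist_force: [-0.1, 0.1, -6.4]
opening: 0.0174
grasp_force: 40.0
time: 14.4
eef_pos: [0.4789, 0.1968, 0.1854]
orientation: [-3.142, 0.0, 1.252]
wrist_force: [-0.7, 0.5, -6.3]
opening: 0.0179
grasp_force: 40.0
time: 14.82
eef_pos: [0.4789, 0.1968, 0.2064]
orientation: [-3.142, 0.0, 1.252]
wrist_force: [-0.7, 0.3, -6.2]
opening: 0.0176
grasp_force: 40.0
time: 15.23
eef_pos: [0.4789, 0.1968, 0.2274]
orientation: [-3.142, 0.0, 1.252]
wrist_force: [1.1, -0.2, -6.3]
opening: 0.0179
grasp_force: 40.0
time: 15.65
eef_pos: [0.479, 0.1968, 0.2361]
orientation: [3.141, -0.0, 1.252]
wrist_force: [-0.4, 0.4, -5.2]
opening: 0.0177
grasp_force: 40.0
```

View pics/m5.png

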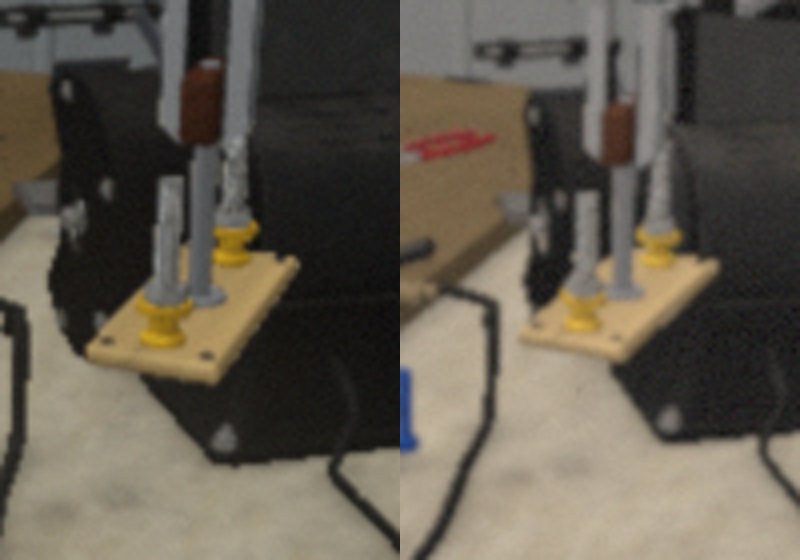

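Both views show the carrier level and clear of the bench, with both bolts standing on their posts (scene (168,240) and (232,180)). It is up 14.6 cm and there is no side force.

```bash
python3 -m handwheel '[{"offset":[0,0,0],"twist":[0,0,0]},{"offset":[0,0,0],"twist":[0,0,0]},{"offset":[0,0,0],"twist":[0,0,0]},{"offset":[0,0,0],"twist":[0,0,0]},{"offset":[0,0,0],"twist":[0,0,0]}]'
python3 -c "
from cell import r
print(r.sign_off())"
```

```text
time: 16.17
eef_pos: [0.479, 0.1968, 0.2359]
orientation: [-3.142, 0.0, 1.252]
wrist_force: [-0.7, -0.6, -6.4]
opening: 0.018
grasp_force: 40.0
the job is handed in; nothing more can be done
None
```

The job is handed in at 16 s: the bolt stands centred on its post, and the arm holds the carrier level and still by its grip, about 14.6 cm above the bench, with both bolts standing.

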